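# Shift the throwing wheel into third

### The arm

A 6-joint arm with a two-finger parallel gripper is mounted at the origin on the work surface. World frame = base frame: x ahead of the robot, y to its left, z up, the work surface at z = 0. Lengths are in m, angles in rad, forces in N, time in s.
With the tool pointing down it reaches from about 0.25 to 0.725 m from the base axis. Payload 4 kg.
Tool frame: the origin (TCP) lies at the very end of the fingers, on their centre line; the grasp point (between the pads) lies arm.grasp_offset behind it (arm.grasp_offset is the distance from the TCP to the grasp point, in m); z points along the fingers, y is the line along which they close (so a half turn about z gives the same grasp; the last joint's range is limited). The gripper opens to 85 mm and grips with 20 to 120 N. Pads are 22 mm wide; open, the fingers measure 114 mm over their backs; the gripper's body (76 mm by 85 mm) begins 54 mm behind the grasp point. The pads swing forward as they close: fully open they stand 13 mm farther back than shut.
Start: joints at [1.305, 0.241, 0.005, 1.335, 0, 1.571], TCP at [0.131, 0.482, 0.231] pointing down, gripper open.
Joint ranges: [-2.72, 2.72], [-1.05, 1.87], [-1.09, 1.28], [-1.99, 2.15], [-1.42, 1.44], [-3.14, 3.14]. Speed limits (rad/s): [2.79, 2.79, 3.14, 3.14, 3.14, 3.14].

### API

Orientations are given as a unit quaternion [w, x, y, z].
In Python, from workcell import arm gives the robot as it stands. Calls block until the motion is done:
- arm.move_pose(position, orientation): joint-space move of the TCP to a pose.
- arm.servo_line(position, attitude=None, v=0.15): straight line of the TCP; attitude=None keeps the orientation; v is the mean speed in m/s.
- arm.movej(angles): joint-space move.
- arm.command_gripper(opening, grasp_force=None): finger opening in m; grasp_force is the grip in N (None keeps the last); returns when the fingers have stopped.
- arm.sleep(seconds).
- arm.solve_ik(position, orientation): joint angles nearest the present ones, or None.
- arm.read_state(): the state.
- arm.grab_frame(name): name is "scene" or "top" or "wrist"; returns a dict with "frame" (480x640x3 uint8, blue, green, red), "z_map" (480x640 float32, m along the optical axis (not along the pixel's ray), 0 where there is no reading), "mtx" (3x3 intrinsics, pixels), "view" (4x4, takes a point from world to camera coordinates). Camera axes: x right, y up, looking along -z (the intrinsics and any distortion apply to the point x, -y, -z); pixel columns grow to the right and rows downward; lengths in m; the calibration is good to about 2 mm. A picture is of the moment at which its call begins.
A pose or a line that the arm cannot do raises arm.MotionError and nothing moves.
- arm.close_job(): hands the job in; it is judged then, once.
The state is a dict: "time": time; "joint_pos": joint angles; "joint_velocities": joint speeds; "joint_efforts": joint torques, N m; "ee_pos": TCP position; "ee_rot": TCP orientation; "ft_force": force on the tool from outside, world axes, zero at the start; "moment": the same for the moment, N m; "width": finger opening in m; "gripper_force": force on a finger pad.
Only numpy, scipy, OpenCV 4.12 (cv2) and the standard library are available. Lean on these libraries where they do the work, as an engineer would, in place of code of your own. Each camera call takes 0.05 s, during which the arm holds its last target. There are 200 camera calls.

### The job

Put the small throwing wheel into third gear: push its gear lever along the H-shaped gate until it stands at the end of the third slot (far right as seen from the robot, marked with three dots), going back or forward to the crossbar, across to the right, then forward, away from the robot, as far as it goes. Only push it with the fingertips or the outside of the fingers, without ever gripping its ball or stick between them. Leave the pots and tools lying around where they are, and let go of the lever at the end.

Things in the scene. Friction and masses are not known exactly. Their poses are not given: they have to be found in the camera images.
- wheel: Cream bench-top throwing wheel, fixed, yawed up to 0.3 rad. Origin on the table under the gear gate's centre; x forward (away from robot), y left. Deck 25 mm high, x -140 to 160, y -110 to 410 mm; on it the gearbox casing, 190 (x) x 170 (y) mm about the origin, 95 mm high above the table, and a round splash pan, 285 mm wide, rim 100 mm high, centred at x 10, y 260.
- gate_middle (a point): Centre of the gate plate's upper face (steel, 124 x 124 mm), 105 mm above the table; axes as wheel. Two slots 14 mm wide, about 68 mm long, run along x, 22 mm left and right of the middle; an 18 mm wide crossbar slot joins them at x = 0. Punched dots at the slot ends: 1 far left, 2 near left, 3 far right, 4 near right. The lever's pivot lies 85 mm below this point.
- slot_three (a point): Point on the gate's upper face where the stick stands when third gear is fully in: 26 mm forward and 22 mm right of the gate's middle.
- ball (a point): Centre of the black ball (37 mm wide) on the gear lever; z points out along the lever. Steel stick 10 mm thick, tilting about its pivot; ball centre 150 mm from the pivot. From the pivot, in wheel axes, with a = shift_across, b = shift_forward, it lies at (150 sin b, -150 cos b sin a, 150 cos b cos a) mm. Starts in the left leg of the H, anywhere between slots one and two.
- shift_across (a joint): Sideways tilt of the lever, rad: -0.27 in the left slots, 0 in the middle, +0.27 in the right slots (hard stops). It stays where it is left; about 1 N at the ball moves it. Only when shift_forward is within about 0.05 of 0 can it pass the middle; rounded corners guide it in from about 0.09.
- shift_forward (a joint): Forward tilt of the lever, rad: +0.31 fully forward (slots one and three), 0 at the crossbar, -0.31 fully back (slots two and four); hard stops. It stays where it is left; about 1 N at the ball moves it.
- bowl: Terracotta bowl, 110 mm wide, 50 mm high, on the wheel head. Leave alone. Origin at the centre of its underside.
- trimmer: Trimming tool with a wooden handle, 135 mm long, 12 mm thick, on the deck just in front of the gearbox casing. Leave alone. Origin at the centre of its underside.
- jar: Amber glaze jar, 64 mm wide, 85 mm high, on the table at the right. Leave alone. Origin at the centre of its underside.
- mug: White mug, 76 mm wide, 85 mm high, at the right. Leave alone. Origin at the centre of its underside.
- brush: Brush lying on the table at the right. Leave alone. Origin at the centre of its underside.

How it is judged:
On the way, in this order (a step that is already met when the one before it is completed fails the run):
1. the lever is across at the right end of the crossbar (value of joint shift_across above 0.21 rad and value of joint shift_forward between -0.15 and 0.15 rad), for 0.05 s.
2. the lever is forward in the third slot (value of joint shift_across above 0.23 rad and value of joint shift_forward above 0.26 rad), for 0.2 s.
At the end, for the whole second after the job is handed in: The lever stands still and released in the third slot: shift_across above 0.23 rad and shift_forward above 0.26 rad (full stop 0.31) (all of step 2 and velocity of joint each of shift_across, shift_forward below 0.05 rad/s); the robot touches nothing.
It fails at once if the lever's ball or stick is between the fingers instead of being pushed from outside (distance between the grasp point and ball below 0.02 m or (x of the grasp point in the frame of ball between -0.009 and 0.009 m and y of the grasp point in the frame of ball between -0.009 and 0.009 m and z of the grasp point in the frame of ball between -0.08 and 0 m)).
It fails at once if a bystander (bowl, trimming tool, jar, mug or brush) is moved more than 20 mm (distance of any of bowl, trimmer, jar, mug, brush from where it was at the start of the episode above 0.02 m).
It also fails if it takes over 69 s, if anything falls off the work surface, if the arm or the gripper's body presses on something with over 40 N, if the wrist force passes 120 N, or if a joint passes its speed limit or range.

## Working session

There is one attempt and no reset: what is moved stays moved. The work goes in short steps, each a Python script; the robot and the scene stay as the last script left them, time stands still between calls to the robot, and variables do not carry over. Pictures are saved under pics/ and viewed, at most 10 in all, crops included, and the job is handed in when it is done.

```bash
mkdir -p pics; ls
cat > h.py <<'E'
import numpy as np, cv2
from workcell import arm
def save(n,p):
    f=arm.grab_frame(n); cv2.imwrite(p,f["frame"]); np.savez(p.replace('.png','.npz'),**f); return f
def px2w(f,u,v,d=None):
    """world point of pixels from depth"""
    K=f["mtx"]; u=np.asarray(u);v=np.asarray(v)
    d=f["z_map"][v,u] if d is None else d
    c=np.stack([(u-K[0,2])/K[0,0]*d,-(v-K[1,2])/K[1,1]*d,-d,np.ones_like(d)],-1)
    return (c@np.linalg.inv(f["view"]).T)[...,:3]
E
python3 - <<'E'
from h import *
for n in("scene","top"):
    f=save(n,f"pics/{n}0.png"); print(n,f["mtx"].tolist(),np.round(f["view"],3).tolist(),[k for k in f])
print(arm.read_state(),arm.grasp_offset)
E
```

```text
pics
scene [[455.44816016022855, 0.0, 321.15596537476233], [0.0, 455.44816016022855, 237.67628650713382], [0.0, 0.0, 1.0]] [[0.608, 0.793, 0.018, -0.302], [-0.574, 0.424, 0.7, 0.25], [0.548, -0.436, 0.714, -1.498], [0.0, 0.0, 0.0, 1.0]] ['frame', 'z_map', 'mtx', 'view']
top [[571.9746015805125, 0.0, 314.35045291735554], [0.0, 571.9746015805125, 234.79469249352812], [0.0, 0.0, 1.0]] [[0.013, -1.0, -0.021, -0.055], [0.988, 0.009, 0.157, -0.55], [-0.157, -0.023, 0.987, -1.107], [0.0, 0.0, 0.0, 1.0]] ['frame', 'z_map', 'mtx', 'view']
{'time': 0.1, 'joint_pos': array([1.30499711e+00, 2.41358311e-01, 3.88470856e-03, 1.33524393e+00,
       2.97723781e-05, 1.57082417e+00]), 'joint_velocities': array([ 0.00036342, -0.00077899,  0.00364499,  0.00120896, -0.0001641 ,
        0.00163509]), 'joint_efforts': array([-8.75470414e-05, -3.73137403e+01,  2.53010309e+01,  1.08617722e-02,
        6.48472934e-06,  7.09457538e-06]), 'ee_pos': array([0.1311815 , 0.48189273, 0.23050152]), 'ee_rot': array([-1.42029896e-04,  1.32522486e-01,  9.91179534e-01, -9.50161110e-04]), 'ft_force': array([-0.20871017, -0.44969422, -0.09706491]), 'moment': array([-0.02892005,  0.0142851 , -0.02714576]), 'gripper_force': 0.0, 'width': 0.08537627111095125} 0.0187
```

View pics/top0.png

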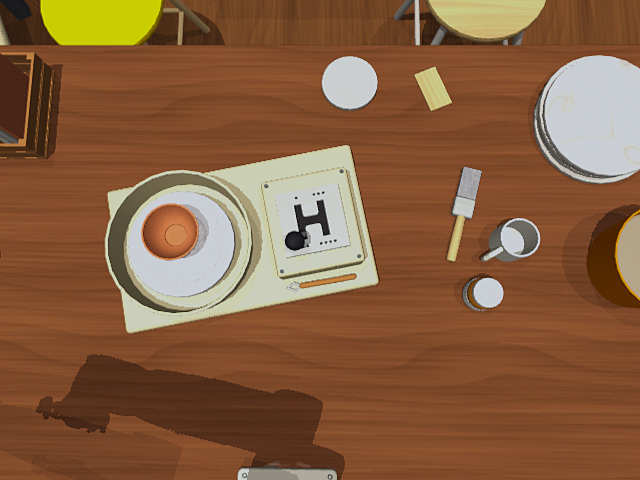

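View pics/scene0.png

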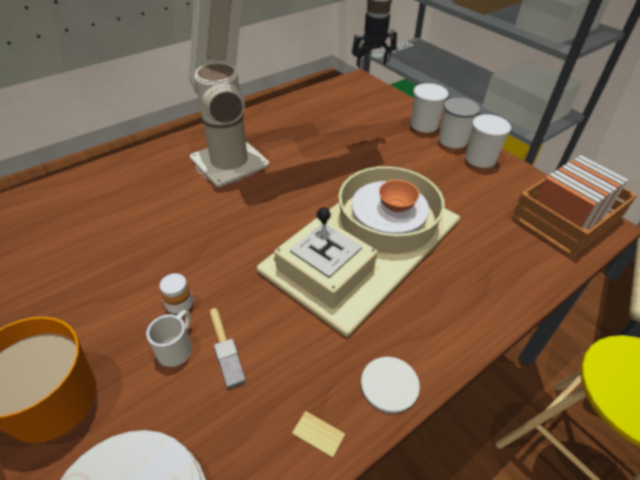

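The top view shows the gate plate around (313,218), yawed by a few degrees, and the ball at (295,241), i.e. at the near-left end (slot 2). In the scene view the ball is at (323,214). Bowl, trimmer, jar, mug and brush are clear of the lever.

```bash
cat >> h.py <<'E'
def ray(f,u,v,z):
    """pixel ray onto plane at height z"""
    K=f["mtx"]; T=np.linalg.inv(f["view"])
    d=T[:3,:3]@np.array([(u-K[0,2])/K[0,0],-(v-K[1,2])/K[1,1],-1]); o=T[:3,3]
    return o+d*(z-o[2])/d[2]
def ball_px(f,box):
    u0,v0,u1,v1=box; m=(f["frame"][v0:v1,u0:u1].max(2)<60)
    return m
E
python3 - <<'E'
from h import *
f=dict(np.load("pics/top0.npz")); im=f["frame"]; hsv=cv2.cvtColor(im,cv2.COLOR_BGR2HSV)
print(hsv[240,340],hsv[190,275],hsv[241,295],hsv[225,298],hsv[217,313])
x0,y0,x1,y1=262,165,368,280
m=((hsv[...,1]<22)&(hsv[...,2]>150)).astype(np.uint8); k=np.zeros_like(m);k[y0:y1,x0:x1]=1;m*=k
m=cv2.morphologyEx(m,cv2.MORPH_OPEN,np.ones((3,3)))
c=max(cv2.findContours(m,0,2)[0],key=cv2.contourArea); r=cv2.minAreaRect(c); print("plate",r)
P=np.array([ray(f,*p,0.105) for p in cv2.boxPoints(r)]); print(P.round(4).tolist(),P.mean(0), [np.linalg.norm(P[i]-P[i-1]) for i in range(4)])
for i in range(4):
    e=P[i]-P[i-1]; print("yaw mod90",np.degrees(np.arctan2(e[1],e[0]))%90)
# slot dark mask
d=((hsv[...,2]<70)*k).astype(np.uint8)
c2=max(cv2.findContours(d,0,2)[0],key=cv2.contourArea); print("dark",cv2.minAreaRect(c2))
# ball: depth higher than 0.135
for n,b in(("top",(262,165,368,280)),("scene",(290,195,350,250))):
    g=dict(np.load(f"pics/{n}0.npz")); vv,uu=np.mgrid[b[1]:b[3],b[0]:b[2]]; vv=vv.ravel();uu=uu.ravel()
    W=px2w(g,uu,vv); dark=g["frame"][vv,uu].max(1)<80
    s=(W[:,2]>0.135)&(W[:,2]<.2)&(g["z_map"][vv,uu]>0)&dark
    print(n,s.sum(),"px",uu[s].mean(),vv[s].mean(),"W",W[s].mean(0),W[s].max(0),W[s].min(0),"ray",ray(g,uu[s].mean(),vv[s].mean(),.162))
cv2.imwrite("pics/crop.png",cv2.resize(im[150:300,250:400],(600,600),interpolation=cv2.INTER_CUBIC))
E
```

```text
[ 83   5 206] [ 35  28 206] [120  22  47] [165  57   9] [165  24  43]
plate ((311.51922607421875, 219.5961456298828), (64.52220153808594, 65.11054992675781), 78.69007110595703)
[[0.6193, 0.03, 0.105], [0.6455, -0.0927, 0.105], [0.5226, -0.1174, 0.105], [0.497, 0.0031, 0.105]] [ 0.57108002 -0.044264    0.105     ] [np.float64(0.1252462308043881), np.float64(0.1254572574864813), np.float64(0.12539387229347368), np.float64(0.12319792993520359)]
yaw mod90 12.4174204470071
yaw mod90 12.0442730338317
yaw mod90 11.38457993500404
yaw mod90 11.978239406692495
dark ((304.51922607421875, 225.59616088867188), (43.3416633605957, 45.10670852661133), 78.69007110595703)
top 296 px 294.64527027027026 240.2668918918919 W [ 0.52042074 -0.01670153  0.17144153] [0.53823275 0.00124793 0.18107987] [ 0.50532496 -0.03309966  0.15809369] ray [ 0.52182434 -0.01614545  0.162     ]
scene 145 px 323.1448275862069 214.7103448275862 W [ 0.52887262 -0.02252675  0.16822214] [ 0.54121211 -0.00864261  0.17983285] [ 0.51200729 -0.03356806  0.14308588] ray [ 0.52359753 -0.01828384  0.162     ]
```

View pics/crop.png

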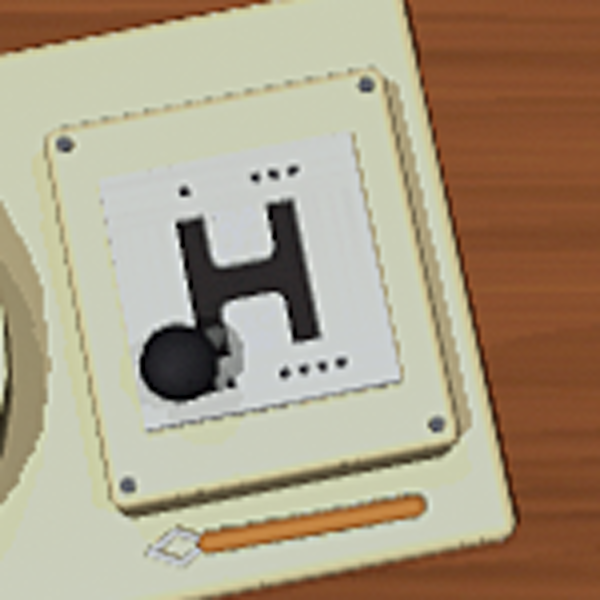

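The crop confirms the ball at the near end of the left slot (slot 2) with the plate edges found cleanly. Gate centre is about (0.571, −0.044), yaw about 0.21 rad; ball in wheel axes is about (−42, +36) mm. Push it forward to the crossbar first.

```bash
cat >> h.py <<'E'
C=np.array([.5711,-.0443]); YAW=.2085
R2=np.array([[np.cos(YAW),-np.sin(YAW)],[np.sin(YAW),np.cos(YAW)]])
def W(x,y,z): return [*(C+R2@[x,y]),z]
def wl(p): return R2.T@(np.asarray(p)[:2]-C)
def quat(half):
    p=YAW/2+half*np.pi/2; return [0,np.cos(p),np.sin(p),0]
def lever(name):
    """ball centre in wheel axes (mm) and joints a,b from dark pixels above the gate"""
    g=arm.grab_frame(name); b={"top":(262,165,368,280),"scene":(280,190,370,270)}[name]
    vv,uu=np.mgrid[b[1]:b[3],b[0]:b[2]]; vv=vv.ravel();uu=uu.ravel()
    Q=px2w(g,uu,vv); s=(Q[:,2]>.140)&(Q[:,2]<.186)&(g["frame"][vv,uu].max(1)<80)
    z=.162; u,v=uu[s].mean(),vv[s].mean(); q=wl(ray(g,u,v,z))
    bb=np.arcsin(q[0]/.15); return q*1e3,s.sum(),-np.arcsin(q[1]/.15/np.cos(bb)),bb
def F():
    return R2.T@(arm.read_state()["ft_force"][:2])
def push(a,b,z,stop=12,v=.04,step=.004):
    """push from wheel xy a to b in steps, stop on force"""
    a,b=np.array(a),np.array(b); n=int(np.ceil(np.linalg.norm(b-a)/step)); f0=F()
    for i in range(1,n+1):
        arm.servo_line(W(*(a+(b-a)*i/n),z),v=v); f=F()-f0
        if np.linalg.norm(f)>stop: break
    print("push end",(a+(b-a)*i/n).round(4),"at",wl(arm.read_state()["ee_pos"]).round(4),"F",f.round(1),"t",arm.read_state()["time"])
E
python3 - <<'E'
from h import *
arm.command_gripper(0)
p=W(-.085,.036,.26)
js=[arm.solve_ik(p,quat(h)) for h in(0,1)]; print(js)
h=min((i for i in(0,1) if js[i] is not None),key=lambda i:abs(js[i][5])); print("h",h)
arm.move_pose(p,quat(h)); arm.servo_line(W(-.085,.036,.134),v=.15)
print(arm.read_state()["ft_force"],arm.read_state()["time"])
push((-.085,.036),(-.034,.038),.134)
print(lever("scene"),lever("top"))
f=save("scene","pics/s1.png"); cv2.imwrite("pics/s1c.png",cv2.resize(f["frame"][130:310,230:470],(720,540)))
E
```

```text
[array([-0.05545743,  0.19249156,  0.01821293,  1.39651769,  0.        ,
        2.87763523]), array([-0.05545743,  0.19249156,  0.01821293,  1.39651769,  0.        ,
       -0.26395743])]
h 1
[ 0.24911409 -0.10452511  0.21686099] 4.0667
push end [-0.034  0.038] at [-0.0336  0.038 ] F [-0.4  0.1] t 7.3167
(array([-15.26446105,  39.82039727]), np.int64(288), np.float64(-0.27012784463964973), np.float64(-0.10193953561657841)) (array([nan, nan]), np.int64(0), np.float64(nan), np.float64(nan))h.py:30: RuntimeWarning: Mean of empty slice.
  z=.162; u,v=uu[s].mean(),vv[s].mean(); q=wl(ray(g,u,v,z))
  ret = ret.dtype.type(ret / rcount)
```

View pics/s1c.png

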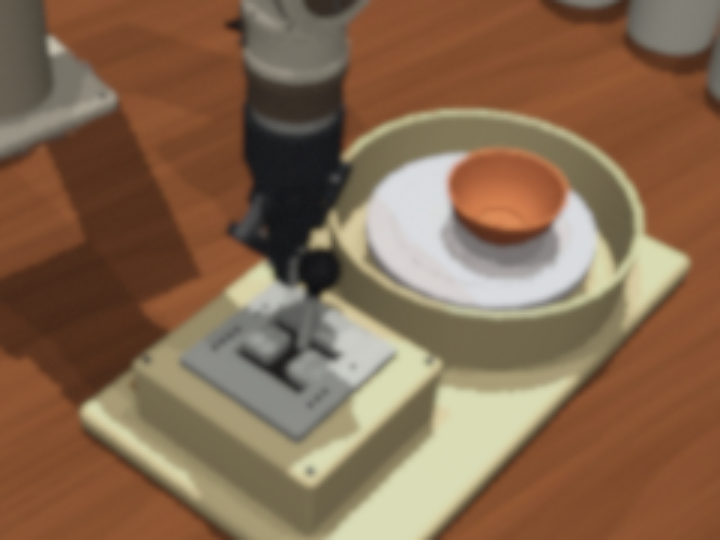

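The crop shows the finger still behind the ball (crop (318,270) → full image about (336,220)), lever now near the crossbar. I'll back off and measure without the finger in view.

Run:
```python
from h import *
g=dict(np.load("pics/s1.npz")); print("hand px",wl(ray(g,336,220,.1645))*1e3)
arm.servo_line(W(-.06,.038,.134),v=.15); arm.servo_line(W(-.06,.038,.215),v=.2)
print(lever("scene"),arm.read_state()["time"])
f=save("top","pics/t2.png"); cv2.imwrite("pics/t2c.png",cv2.resize(f["frame"][150:300,250:400],(600,600)))
```

```text
hand px [-4.86931673 39.35857083]
(array([-5.17624046, 41.85319679]), np.int64(166), np.float64(-0.28294795582738014), np.float64(-0.034515122272530875)) 8.4
```

View pics/t2c.png

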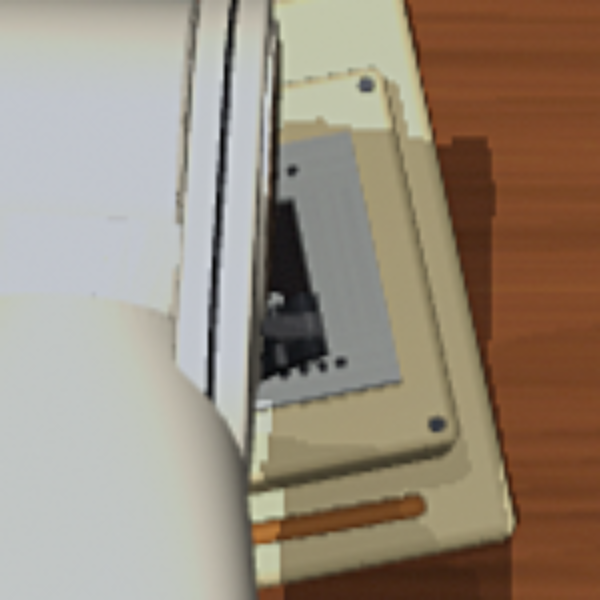

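The arm hides the lever in the top view. The scene view puts the ball at x ≈ −5 mm, which agrees with the finger position. Nudge 5 mm more, then push across from the left.

Run:
```python
from h import *
arm.servo_line(W(-.06,.038,.134),v=.2)
push((-.045,.038),(-.0292,.038),.134)
arm.servo_line(W(-.06,.038,.134),v=.2); arm.servo_line(W(-.06,.038,.215),v=.2)
print(lever("scene"))
arm.servo_line(W(0,.088,.215),v=.2); arm.servo_line(W(0,.088,.134),v=.2)
push((.0,.088),(.0,-.004),.134,stop=10)
f=save("scene","pics/s3.png"); cv2.imwrite("pics/s3c.png",cv2.resize(f["frame"][130:310,230:470],(720,540)))
```

```text
push end [-0.0292  0.038 ] at [-0.029  0.038] F [0.2 1.1] t 10.3833
(array([-0.84533922, 43.13410797]), np.int64(166), np.float64(-0.29168377527448164), np.float64(-0.005635624617615351))
push end [ 0.    -0.004] at [ 0.0025 -0.0059] F [-1.4 -0.7] t 18.1417
```

View pics/s3c.png

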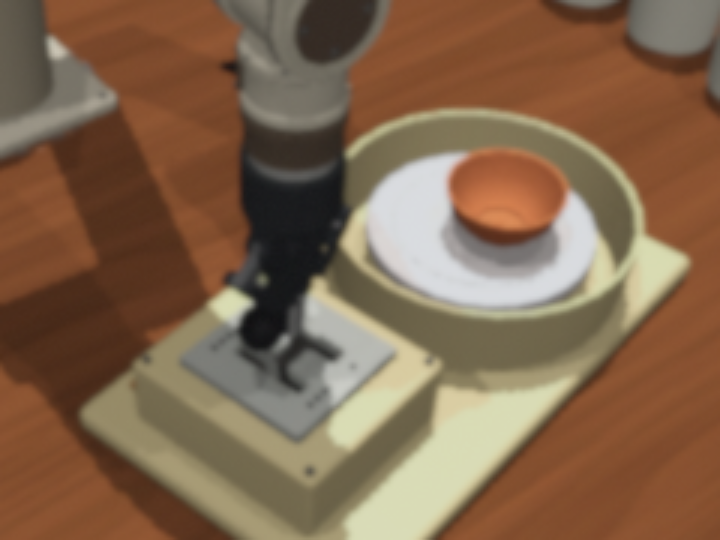

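The ball has crossed to the right (crop (262,325) → full image about (317,238)), with the finger to its left. Retreat and measure.

Run:
```python
from h import *
g=dict(np.load("pics/s3.npz")); print("hand px",wl(ray(g,317.3,238.3,.1645))*1e3)
print(wl(arm.read_state()["ee_pos"]),F())
arm.servo_line(W(0,.02,.134),v=.2); arm.servo_line(W(0,.02,.215),v=.2)
print(lever("scene"),arm.read_state()["time"])
f=save("scene","pics/s4.png"); cv2.imwrite("pics/s4c.png",cv2.resize(f["frame"][130:310,230:470],(720,540)))
```

```text
hand px [  1.65610825 -35.3951717 ]
[ 0.00255154 -0.00586711] [ 0.97354648 -1.28226004]
(array([  0.59573673, -37.46461057]), np.int64(168), np.float64(0.2524386301318592), np.float64(0.003971588657210738)) 19.0667
```

View pics/s4c.png

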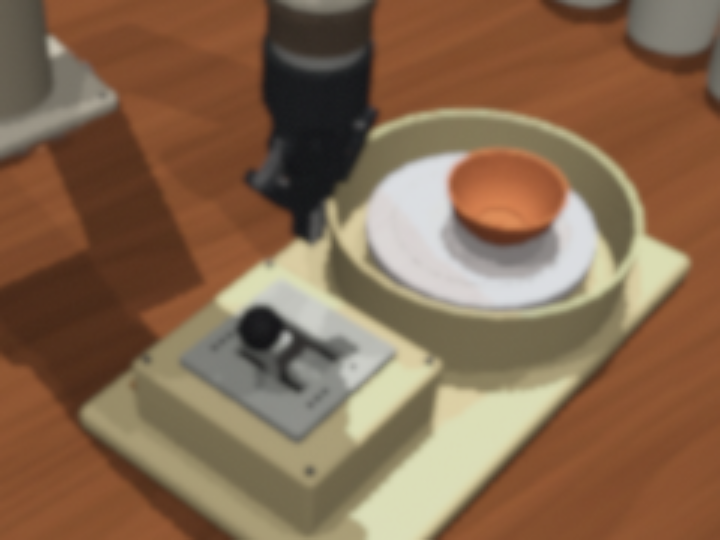

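The ball stands at the right end of the crossbar (a ≈ 0.26), with the fingers clear. Now go behind it and push it forward into slot three.

Run:
```python
from h import *
arm.servo_line(W(-.06,.02,.215),v=.2); arm.servo_line(W(-.06,-.041,.215),v=.2); arm.servo_line(W(-.06,-.041,.134),v=.2)
push((-.06,-.041),(.021,-.041),.134,stop=10)
arm.sleep(.3); print(wl(arm.read_state()["ee_pos"]),F())
arm.servo_line(W(-.05,-.041,.134),v=.15); arm.servo_line(W(-.06,-.041,.26),v=.2)
arm.sleep(.3); print(lever("scene"),arm.read_state()["time"],F())
f=save("scene","pics/s5.png"); cv2.imwrite("pics/s5c.png",cv2.resize(f["frame"][130:310,230:470],(720,540)))
```

```text
push end [ 0.021 -0.041] at [ 0.0201 -0.0409] F [-5.3 -1.3] t 25.8333
[ 0.02029773 -0.04085659] [-4.71370627  0.04459503]
(array([ 45.68159587, -39.20656451]), np.int64(179), np.float64(0.27797832808720363), np.float64(0.3094596226736463)) 27.8917 [-0.25564009 -0.01356607]
```

View pics/s5c.png

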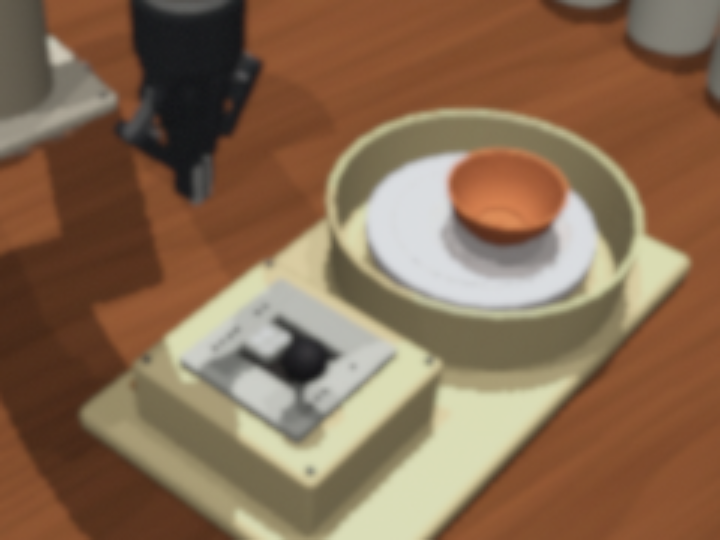

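The ball (crop (303,360)) stands at the far right, in third slot at the stop (a ≈ 0.27, b ≈ 0.31). The gripper is well clear.

```bash
python3 -c "
from workcell import arm
print(arm.close_job())"
```

```text
the job is handed in; nothing more can be done
None
```

The lever is in third gear: the last camera measurement before hand-in put it at the end of slot three (across about 0.27 rad, forward about 0.31 rad), with the gripper clear of it; I handed the job in at about 28 s of robot time, and no verdict was returned.

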